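# Make up two casting-workshop kits

## Robot

A 6-joint arm with a two-finger parallel gripper is mounted at the origin on the work surface. World frame = base frame: x ahead of the robot, y to its left, z up, the work surface at z = 0. Lengths are in m, angles in rad, forces in N, time in s.
With the tool pointing down it reaches from about 0.35 to 0.975 m from the base axis. Payload 4.9 kg.
Tool frame: the origin (TCP) lies midway between the tips of the shut fingers; the grasp point (between the pads) lies 19 mm behind it; z points along the fingers, y is the direction in which the jaws open and shut (so a half turn about z gives the same grasp; the last joint's range is limited). The gripper opens to 85 mm and grips with 20 to 120 N. Pads are 22 mm wide; open, the fingers measure 114 mm over their backs; the gripper's body (76 mm by 85 mm) begins 54 mm behind the grasp point. The pads swing forward as they close: fully open they stand 13 mm farther back than shut.
Start: joints at [1.215, 0.053, 1.613, -0, 1.476, -0.119], TCP at [0.147, 0.608, 0.231] pointing down, gripper open.
Joint ranges: [-3.01, 3.01], [-1.01, 2.22], [0.06, 2.58], [-1.02, 4.17], [0.09, 2.62], [-3.14, 3.14]. Speed limits (rad/s): [2.57, 2.57, 3.14, 3.14, 3.14, 3.14].

## Interface

Orientations are given as a unit quaternion [w, x, y, z].
In Python, from plant import manip, cams gives the robot as it stands.
- The arm moves only by the tool jog_arm, never from a script. Its argument "targets" is a list of rows, each a list of 4 numbers: the shift along the tool's x, y, z in m, then the turn about the tool's z in degrees. A call has 1 to 5 rows; each row is the pose to reach, as a shift and turn from the pose commanded when the call began, along the tool's axes at that moment; what a row does not reach only later rows make up. A row lasts 1/12 s, in which the tool goes at most 41.7 mm and 7.16 degrees, less where a joint would pass 70% of its speed; a pose out of reach is approached as far as the arm can. A call with a gripper value outside its range is refused whole. "fingers" is the opening, from 0 (shut) to 1 (fully open), set as the call begins (left out, the last holds). The fingers move at their own pace and stop on an object; the grip force is fixed at half the most. Time passes only in rows, so rows that repeat a pose let the fingers close. It gives the time, the measured TCP pose, the force and the opening at its end, in the units of the state.
- manip.state(): the state, without advancing time (a new reading comes with each control period).
- cams.grab_frame(name): name is "scene" or "top"; returns the picture (384x512x3 uint8, red, green, blue); there is no depth.
- cams.get_calibration(name): a dict with "camera_matrix" (3x3 intrinsics, pixels), "cam_to_world" (4x4, takes a point from camera to world coordinates). Camera axes: x right, y up, looking along -z (the intrinsics and any distortion apply to the point x, -y, -z); pixel columns grow to the right and rows downward; lengths in m; the calibration is good to about 2 mm. A picture is of the moment at which its call begins. get_calibration takes no time and is no camera call.
- manip.job_done(): hands the job in, once; it reports no verdict.
The state is a dict: "time": time; "joint_pos": joint angles; "joint_vel": joint speeds; "joint_efforts": joint torques, N m; "tool_pos": TCP position; "tool_rot": TCP orientation; "contact_force": force on the tool from outside, world axes, zero at the start; "ft_torque": the same for the moment, N m; "gripper_width": opening from 0.0 (shut) to 1.0 (fully open).
Only numpy, scipy, OpenCV 4.12 (cv2) and the standard library are available. Lean on these libraries where they do the work, as an engineer would, in place of code of your own. Each camera call takes 0.05 s, during which the arm holds its last target. There are 200 camera calls.

## Task

Make up the two casting kits from the stock on the mats. Long tray: the oblong mould in its widest compartment, the tall paper cup in the middle one and the dropper bottle in the narrow end one; short tray: the round mould in the larger compartment and the small paper cup in the smaller one. Everything stands upright and flat on its compartment's floor, and the cup of stir sticks, the glass bottle and the spectacles case are left where they are.

Things in the scene. Friction and masses are not known exactly. Their poses are not given: they have to be found in the camera images.
- long_tray: Long open tray, plywood walls, grey floor, fixed: 246 (its x) by 84 mm (y), walls and dividers 4 mm thick, 14 mm high over all, floor 3 mm thick. Origin: centre of underside, z up. Three compartments in a row along x, each 76 mm wide in y, centred on y = 0: widest 114 mm long, centre x = -62 mm; middle 64 mm long, centre x = +31 mm; narrow end one 52 mm long, centre x = +93 mm.
- short_tray: Short open tray, plywood walls, grey floor, fixed: 152 (its x) by 84 mm (y), walls and divider 4 mm thick, their tops 14 mm above the table, floor 3 mm thick. Origin: centre of underside, z up. Two compartments in a row along x, each 76 mm wide in y, centred on y = 0: larger 80 mm long, centre x = -32 mm; smaller 60 mm long, centre x = +42 mm.
- oblong_mould: Loose rigid white plastic mould, an open-topped trough with straight sides and round ends: 90 mm along its x, 50 mm across its y, 30 mm tall, walls 6 mm, about 80 g. Origin: centre of the underside; z up.
- round_mould: Loose rigid white plastic mould, an open-topped round dish with straight sides: 60 mm outer diameter, 30 mm tall, wall 6 mm, about 60 g. Origin: centre of the underside; z up.
- tall_cup: Loose brown paper cup, empty, stiff: 84 mm tall, 46 mm diameter at the foot widening to 60 mm at the rim (the top 7 mm is a straight band), wall 3 mm, about 16 g. Origin: centre of the underside; z up.
- small_cup: Loose brown paper cup, empty, stiff: 46 mm tall, 38 mm diameter at the foot widening to 50 mm at the rim (the top 7 mm is a straight band), wall 3 mm, about 13 g. Origin: centre of the underside; z up.
- dropper_bottle: Loose small amber glass bottle with a paper label and a white dropper cap: straight body 32 mm in diameter up to 52 mm, cap 20 then 12 mm in diameter above, 78 mm tall in all, about 50 g. Origin: centre of the underside; z up.
- stick_cup: Bystander: big brown paper cup, 84 mm in diameter at the rim and 115 mm tall, with wooden stir sticks standing in it up to about 160 mm. Origin: centre of the underside.
- glass_bottle: Bystander: clear glass bottle with a slim neck, 64 mm in diameter, 200 mm tall. Origin: centre of the underside.
- spectacles_case: Bystander: taupe rounded spectacles case, 155 mm (its x) by 60 mm (its y), 36 mm tall. Origin: centre of the underside.

How it is judged:
At the end, for the whole second after the job is handed in: Each of the five things is in its compartment of its tray as named in the goal, its centre within 11 to 24 mm of the compartment centre (as the walls allow), underside within 4 mm of the floor, upright within 0.1 rad, released and at rest; the three bystanders within 25 mm of their start (x of oblong_mould in the frame of long_tray between -0.077 and -0.047 m and y of oblong_mould in the frame of long_tray between -0.015 and 0.015 m and z of oblong_mould in the frame of long_tray between -0.001 and 0.007 m and angle between each of oblong_mould, tall_cup, dropper_bottle, round_mould, small_cup's own z axis and vertical below 0.1 rad and linear speed of each of oblong_mould, tall_cup, dropper_bottle, round_mould, small_cup below 0.02 m/s and angular speed of each of oblong_mould, tall_cup, dropper_bottle, round_mould, small_cup below 0.3 rad/s and contact force between each of oblong_mould, tall_cup, dropper_bottle, round_mould, small_cup and the fingers below 0.05 N and x of tall_cup in the frame of long_tray between 0.019 and 0.043 m and y of tall_cup in the frame of long_tray between -0.018 and 0.018 m and z of tall_cup in the frame of long_tray between -0.001 and 0.007 m and x of dropper_bottle in the frame of long_tray between 0.081 and 0.105 m and y of dropper_bottle in the frame of long_tray between -0.024 and 0.024 m and z of dropper_bottle in the frame of long_tray between -0.001 and 0.007 m and x of round_mould in the frame of short_tray between -0.045 and -0.019 m and y of round_mould in the frame of short_tray between -0.011 and 0.011 m and z of round_mould in the frame of short_tray between -0.001 and 0.007 m and x of small_cup in the frame of short_tray between 0.029 and 0.055 m and y of small_cup in the frame of short_tray between -0.021 and 0.021 m and z of small_cup in the frame of short_tray between -0.001 and 0.007 m); the robot touches nothing.
It fails at once if the stick cup is moved more than 25 mm or tipped (distance of stick_cup from where it was at the start of the episode above 0.025 m or angle between stick_cup's own z axis and vertical above 0.3 rad).
It fails at once if the glass bottle is moved more than 25 mm or tipped (distance of glass_bottle from where it was at the start of the episode above 0.025 m or angle between glass_bottle's own z axis and vertical above 0.3 rad).
It fails at once if the spectacles case is moved more than 25 mm or tipped (distance of spectacles_case from where it was at the start of the episode above 0.025 m or angle between spectacles_case's own z axis and vertical above 0.3 rad).
It also fails if it takes over 128 s, if anything falls off the work surface, if the arm or the gripper's body presses on something with over 40 N, if the wrist force passes 120 N, or if a joint passes its speed limit or range.

## Working session

There is one attempt and no reset: what is moved stays moved. The work goes in short steps, Python scripts to look and compute and a tool call to move; the robot and the scene stay as the last step left them, time stands still between calls to the robot, and variables do not carry over. Pictures are saved under pics/ and viewed, about 12 in all and at most 16, crops included, and the job is handed in when it is done.

Besides the shell and the picture viewer there is one more tool, called after ">>>" as name(argument=value, ...) on one line, values as JSON. jog_arm: Moves the arm, as the interface text tells. Its arguments: {"type":"object","properties":{"targets":{"type":"array"},"fingers":{"type":"number"}},"required":["targets"]}

```bash
mkdir -p pics; python3 - <<'E'
from plant import manip, cams
import cv2, numpy as np
print(manip.state())
for n in("scene","top"):
    c=cams.get_calibration(n); print(n,np.round(c["camera_matrix"],1).tolist(),np.round(c["cam_to_world"],4).tolist(),[k for k in c])
    f=cams.grab_frame(n); cv2.imwrite(f"pics/{n}0.png",f[:,:,::-1])
E
```

```text
{'time': 0.0, 'joint_pos': array([ 1.21499527e+00,  5.33748913e-02,  1.61428838e+00, -1.10803620e-05,
        1.47601579e+00, -1.18974959e-01]), 'joint_vel': array([-0.00066703,  0.00228559,  0.00034796,  0.00033403, -0.00041473,
        0.00165542]), 'joint_efforts': array([ 9.65297513e-04, -3.93696713e+01, -3.70170307e+01,  7.19144373e-05,
        6.72749185e-03,  9.33512808e-06]), 'tool_pos': array([0.14640452, 0.60696722, 0.23005521]), 'tool_rot': array([-2.39965045e-04,  1.18135927e-01,  9.92996885e-01, -1.01524646e-03]), 'contact_force': array([ 0.83182144,  0.09755878, -0.05140743]), 'ft_torque': array([-0.08159776, -0.02078616, -0.04629069]), 'gripper_width': 0.9997769227446777}
scene [[419.6, 0.0, 255.0], [0.0, 419.6, 187.1], [0.0, 0.0, 1.0]] [[-0.0322, -0.7479, 0.6631, 1.4272], [0.9994, -0.017, 0.0293, 0.0252], [-0.0106, 0.6636, 0.748, 1.0176], [0.0, 0.0, 0.0, 1.0]] ['camera_matrix', 'cam_to_world']
top [[415.1, 0.0, 255.9], [0.0, 415.1, 194.2], [0.0, 0.0, 1.0]] [[0.025, 0.9884, -0.1496, 0.3818], [-0.9996, 0.0267, 0.0097, -0.001], [0.0136, 0.1493, 0.9887, 1.3808], [0.0, 0.0, 0.0, 1.0]] ['camera_matrix', 'cam_to_world']
```

```bash
python3 - <<'E'
import cv2
for n in("scene","top"):
    f=cv2.imread(f"pics/{n}0.png"); cv2.imwrite(f"pics/{n}0b.png",cv2.resize(f,(800,600),interpolation=cv2.INTER_CUBIC))
E
```

```text
(no output)
```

View pics/scene0b.png

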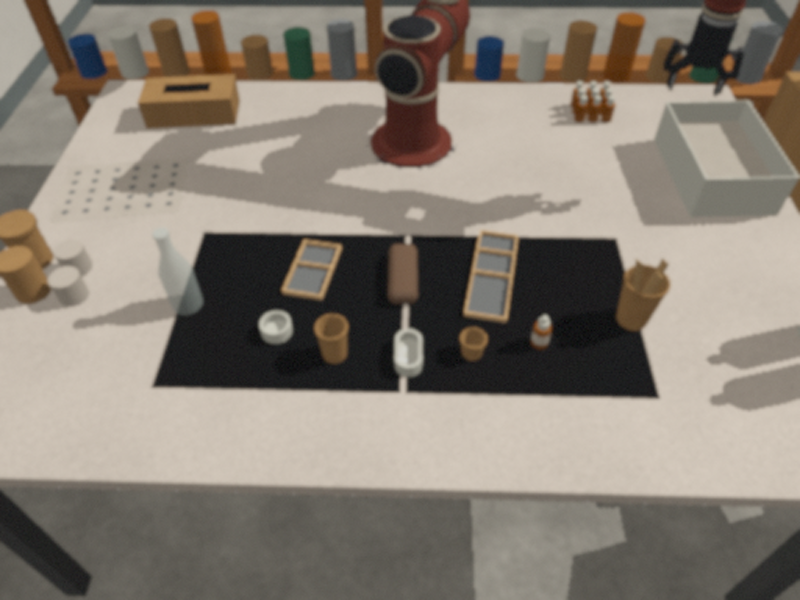

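View pics/top0b.png

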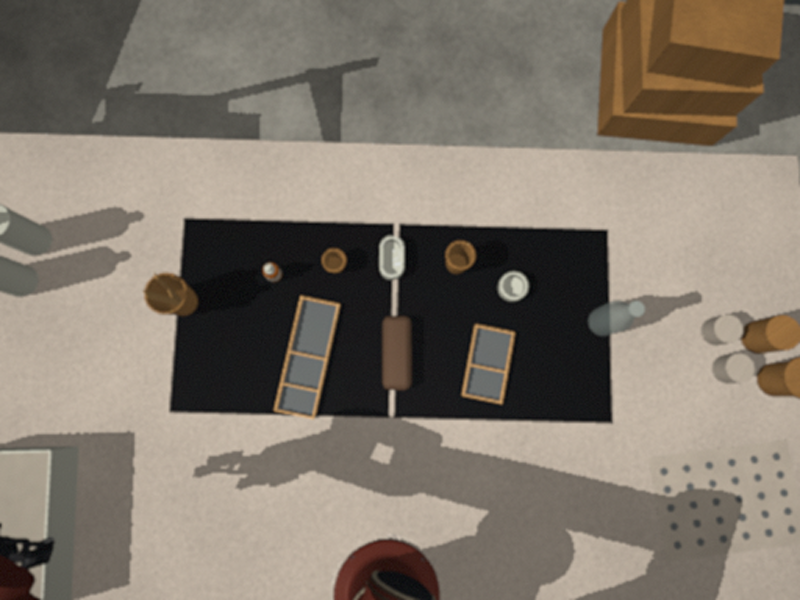

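Scene view: the short tray is at (312,268), long tray (492,276), round mould (276,326), tall cup (332,338), oblong mould (408,352), small cup (473,343), dropper (541,332). The top view shows the same layout, with the wide compartments on the far (+x) ends of both trays. Next I measure by projecting blobs onto rim planes.

```bash
cat > h.py <<'E'
import cv2, numpy as np
from plant import manip, cams
def proj(n,uv,z):
    c=cams.get_calibration(n);K=c["camera_matrix"];T=c["cam_to_world"]
    uv=np.asarray(uv,float).reshape(-1,2)
    d=np.c_[(uv[:,0]-K[0,2])/K[0,0],-(uv[:,1]-K[1,2])/K[1,1],-np.ones(len(uv))]@T[:3,:3].T
    o=T[:3,3]; return (o+d*((z-o[2])/d[:,2])[:,None])
S=1.5625
def blob(n,f,box,z):
    x0,y0,x1,y1=[int(v/S) for v in box]
    g=cv2.resize(f,None,fx=4,fy=4,interpolation=cv2.INTER_CUBIC)[y0*4:y1*4,x0*4:x1*4].max(2)
    m=(g>65).astype(np.uint8)
    cs,_=cv2.findContours(m,cv2.RETR_EXTERNAL,cv2.CHAIN_APPROX_NONE)
    c=max(cs,key=cv2.contourArea)[:,0,:].astype(float)
    uv=(c+.5)/4-.5+[x0,y0]
    return (proj(n,uv,z)[:,:2]*1000).astype(np.float32)
def rep(name,n,f,box,z):
    p=blob(n,f,box,z); (x,y),r=cv2.minEnclosingCircle(p)
    R=cv2.minAreaRect(p)
    print(name,n,"circ",np.round([x,y,2*r],1),"rect",np.round(R[0],1),np.round(R[1],1),round(R[2],1),"bbox",p.min(0).round(),p.max(0).round())
E
python3 - <<'E'
from h import *
f=cv2.imread("pics/top0.png")
B={"long":((262,285,352,419),.014),"short":((452,315,526,412),.014),"round":((490,262,538,308),.03),"tall":((438,232,484,280),.084),"small":((316,242,354,278),.046),"drop":((255,255,290,290),.03)}
for k,(b,z) in B.items(): rep(k,"top",f,b,z)
# oblong: white threshold (line adjacent)
rep("oblong","top",f,(370,230,412,284),.03)
rep("case","top",f,(375,310,418,396),.036)
# dropper cap: brightest
g=cv2.imread("pics/scene0.png")
for n,im,b in(("top",f,(258,258,290,290)),("scene",g,(525,305,560,335))):
    x0,y0,x1,y1=[int(v/S) for v in b]; w=im[y0:y1,x0:x1].min(2).astype(float); w[w<110]=0
    yy,xx=np.mgrid[y0:y1,x0:x1]; uv=[(w*xx).sum()/w.sum(),(w*yy).sum()/w.sum()]
    print("cap",n,uv,[(z,proj(n,uv,z)[0][:2].round(4).tolist()) for z in(.05,.065,.078)])
sc={"round":((252,305,298,348),.03),"tall":((308,310,355,366),.084),"small":((455,323,492,364),.046)}
for k,(b,z) in sc.items(): rep(k,"scene",g,b,z)
rep("sticks","top",f,(176,270,200,318),.115)
E
```

```text
long top circ [457.4 177.7 294.4] rect [473.6 178.2] [260. 187.] 1.4 bbox [341.  82.] [603. 269.]
short top circ [ 466.4 -203.3  179.2] rect [ 466.7 -202.8] [ 92.7 160.1] 80.0 bbox [ 381. -261.] [ 552. -145.]
round top circ [ 631.1 -251.2   71.4] rect [ 630.4 -252.1] [64.7 70.7] 46.0 bbox [ 597. -287.] [ 665. -219.]
tall top circ [ 678.2 -133.8   73.5] rect [ 681.5 -131.9] [64.1 68.7] 26.7 bbox [ 645. -166.] [ 715. -102.]
small top circ [672.9 127.6  56.1] rect [672.2 128. ] [53.6 53.4] 1.6 bbox [645. 101.] [699. 155.]
drop top circ [647.9 259.8  45.9] rect [647.5 260.2] [45.5 36.1] 46.8 bbox [627. 239.] [669. 280.]
oblong top circ [689.5  -2.2 116.5] rect [689.2   6.5] [114.9  56.7] 1.6 bbox [632. -22.] [747.  36.]
case top circ [484.7  -1.5 178.5] rect [484.9  -7.9] [177.5  56.7] 1.7 bbox [396. -38.] [574.  22.]
cap top [np.float64(171.40066088393226), np.float64(171.7048740190004)] [(0.05, [0.6497, 0.2631]), (0.065, [0.6467, 0.2601]), (0.078, [0.6441, 0.2575])]
cap scene [np.float64(348.1266909090909), np.float64(205.51229090909092)] [(0.05, [0.6361, 0.2651]), (0.065, [0.6483, 0.2614]), (0.078, [0.659, 0.2581])]
round scene circ [ 643.  -248.4   91.6] rect [ 642.9 -249.5] [90.5 68.1] 14.6 bbox [ 599. -286.] [ 686. -213.]
tall scene circ [ 708.6 -127.8  117.7] rect [ 708.7 -131.6] [115.4  66.4] 2.1 bbox [ 651. -166.] [766. -97.]
small scene circ [686.3 129.5  82. ] rect [685.4 131.5] [78.9 57.3] 10.1 bbox [646. 102.] [727. 158.]
sticks top circ [584.3 425.2  96.8] rect [585.4 409.6] [96.3 42.8] 4.4 bbox [536. 387.] [632. 435.]
```

```bash
python3 - <<'E'
import re
s=open('h.py').read()
s=s.replace("def blob(n,f,box,z):","def blob(n,f,box,z,th=90,op=0):").replace("(g>65).astype(np.uint8)","(g>th).astype(np.uint8)\n    if op: m=cv2.morphologyEx(m,cv2.MORPH_OPEN,np.ones((op,op),np.uint8))").replace("def rep(name,n,f,box,z):","def rep(name,n,f,box,z,th=90,op=0):").replace("blob(n,f,box,z);","blob(n,f,box,z,th,op);")
open('h.py','w').write(s)
E
python3 - <<'E'
from h import *
f=cv2.imread("pics/top0.png")
for th in(85,110):
    rep("long","top",f,(255,285,360,423),.014,th,9)
    rep("short","top",f,(452,315,526,412),.014,th)
    rep("round","top",f,(490,262,538,308),.03,th+20)
    rep("tall","top",f,(438,232,484,280),.084,th)
    rep("small","top",f,(316,242,354,278),.046,th)
    rep("oblong","top",f,(370,225,415,290),.03,th+20,45)
# crop views
a=f[int(225/S):int(420/S),int(225/S):int(430/S)]; b=f[int(225/S):int(420/S),int(430/S):int(640/S)]
a=cv2.resize(a,(400,380),interpolation=cv2.INTER_CUBIC);b=cv2.resize(b,(400,380),interpolation=cv2.INTER_CUBIC)
cv2.imwrite("pics/crop1.png",np.hstack([a,b]))
E
```

```text
long top circ [448.  175.7 309. ] rect [469.2 176.4] [263.9 216.1] 1.4 bbox [335.  65.] [601. 282.]
short top circ [ 466.4 -203.3  177. ] rect [ 466.7 -202.8] [ 91.  158.4] 80.0 bbox [ 382. -260.] [ 550. -146.]
round top circ [ 631.1 -251.8   67.1] rect [ 631.  -252.6] [63.1 64.9] 1.6 bbox [ 599. -285.] [ 663. -220.]
tall top circ [ 679.  -133.3   70.6] rect [ 681.4 -134. ] [64.  61.9] 7.8 bbox [ 648. -165.] [ 713. -103.]
small top circ [672.6 128.4  53.4] rect [672.4 127.8] [51.3 51.4] 47.5 bbox [647. 102.] [698. 154.]
oblong top circ [686.9   7.2  88.7] rect [686.9   6.9] [80.  52.5] 1.6 bbox [646. -20.] [727.  34.]
long top circ [447.5 175.6 308.3] rect [468.8 176.4] [263.  216.1] 1.4 bbox [335.  65.] [600. 282.]
short top circ [ 466.4 -203.2  174.9] rect [ 466.6 -202.7] [ 88.9 156.3] 80.0 bbox [ 383. -258.] [ 550. -147.]
round top circ [ 631.7 -251.5   64.9] rect [ 631.  -252.7] [61.6 61.5] 0.1 bbox [ 600. -283.] [ 662. -222.]
tall top circ [ 682.2 -131.7   65. ] rect [ 681.8 -133.7] [58.9 57.9] 1.6 bbox [ 652. -163.] [ 711. -105.]
small top circ [672.7 128.4  50.3] rect [672.6 128. ] [47.8 48.4] 1.6 bbox [649. 104.] [697. 152.]Traceback (most recent call last):
  File "<stdin>", line 9, in <module>
  File "h.py", line 19, in rep
    p=blob(n,f,box,z,th,op); (x,y),r=cv2.minEnclosingCircle(p)
  File "h.py", line 15, in blob
    c=max(cs,key=cv2.contourArea)[:,0,:].astype(float)
      ~~~^^^^^^^^^^^^^^^^^^^^^^^^
ValueError: max() iterable argument is empty
```

```bash
python3 - <<'E'
from h import *
f=cv2.imread("pics/top0.png")
G=cv2.resize(f,None,fx=4,fy=4,interpolation=cv2.INTER_CUBIC)
def wood(box):
    x0,y0,x1,y1=[int(v/S) for v in box]; g=G[y0*4:y1*4,x0*4:x1*4].astype(int)
    m=((g[...,2]-g[...,0]>55)&(g[...,2]>90)).astype(np.uint8)
    c=max(cv2.findContours(m,0,1)[0],key=cv2.contourArea)[:,0]
    p=(proj("top",(c+.5)/4-.5+[x0,y0],.014)[:,:2]*1000).astype(np.float32)
    R=cv2.minAreaRect(p); print("wood",np.round(R[0],1),np.round(R[1],1),round(R[2],2))
wood((255,285,360,423));wood((452,315,526,412))
for op in(28,34): rep("oblong","top",f,(370,225,415,290),.03,110,op)
a=f[int(225/S):int(420/S),int(225/S):int(430/S)]; b=f[int(225/S):int(420/S),int(430/S):int(640/S)]
a=cv2.resize(a,(400,380),interpolation=cv2.INTER_CUBIC);b=cv2.resize(b,(400,380),interpolation=cv2.INTER_CUBIC)
cv2.imwrite("pics/crop1.png",np.hstack([a,b]))
E
```

```text
wood [471.5 178.9] [ 88.7 249.3] 79.82
wood [ 466.6 -202.7] [ 88.9 156. ] 80.01
oblong top circ [682.2   5.2  87.3] rect [679.7   5.8] [79.  52.5] 1.6 bbox [640. -21.] [720.  33.]
oblong top circ [682.7   5.9  85.7] rect [680.5   5.9] [75.6 52.5] 1.6 bbox [642. -21.] [719.  33.]
```

View pics/crop1.png

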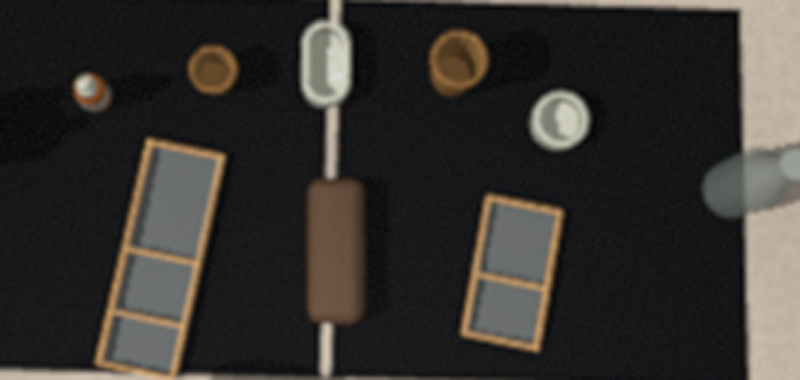

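The crop shows both trays with wide compartments far. The oblong mould (326,62) lies nearly along x, cups and round mould stand clear of each other. Now I get the oblong's ends and the first delta.

```bash
cat >> h.py <<'E'
def delta(x,y,z,jaw):
    """tool-frame shift (mm) and turn (deg) from the measured pose"""
    from scipy.spatial.transform import Rotation as Ro
    s=manip.state(); w,a,b,c=s["tool_rot"]; R=Ro.from_quat([a,b,c,w]).as_matrix()
    cur=np.degrees(np.arctan2(R[1,1],R[0,1])); t=(cur-jaw+90)%180-90
    d=R.T@(np.array([x,y,z])-s["tool_pos"])
    print("shift mm",np.round(d*1000,1),"turn",round(t,1),"| t",round(s["time"],2),"tcp",np.round(s["tool_pos"],4),"jaw",round(cur,1),"w",round(s["gripper_width"],3))
E
python3 - <<'E'
from h import *
f=cv2.imread("pics/top0.png")
g=cv2.resize(f,None,fx=4,fy=4,interpolation=cv2.INTER_CUBIC).max(2)
# ends beside the line: columns left/right of it, row extents; and row widths
for u in(242,244,246,256,258):
    r=np.where(g[560:740,u*4]>110)[0]; 
    if len(r): print(u,proj("top",[[u,(r.min()+560)/4],[u,(r.max()+560)/4]],.03)[:,:2].round(4).tolist())
for v in(156,160,164,168,172):
    r=np.where(g[v*4,236*4:266*4]>110)[0]+236*4
    print(v,proj("top",[[r.min()/4,v],[r.max()/4,v]],.03)[:,:2].round(4).tolist())
delta(.685,.006,.15,91.6)
E
```

```text
242 [[0.7687, 0.0368], [0.7583, 0.0365]]
244 [[0.7689, 0.0301], [0.6485, 0.0266]]
246 [[0.7691, 0.0234], [0.6419, 0.0198]]
256 [[0.77, -0.0101], [0.6462, -0.0132]]
258 [[0.7702, -0.0169], [0.6565, -0.0196]]
156 [[0.7138, 0.031], [0.7152, -0.0182]]
160 [[0.7, 0.0323], [0.7015, -0.0202]]
164 [[0.6864, 0.0319], [0.6879, -0.0205]]
168 [[0.6728, 0.0315], [0.6743, -0.0208]]
172 [[0.6593, 0.0311], [0.6607, -0.0203]]
shift mm [-664.6 -457.8   80.9] turn -15.2 | t 0.1 tcp [0.1464 0.607  0.2302] jaw 76.4 w 1.0
```

>>> jog_arm(targets=[[-0.166,-0.114,0,0],[-0.166,-0.114,0,0],[-0.166,-0.114,0,0],[-0.166,-0.114,0,0],[-0.166,-0.114,0,0]], fingers=1)

```text
time: 0.52
tool_pos: [0.2822, 0.4556, 0.2307]
tool_rot: [-0.0, 0.118, 0.993, -0.001]
contact_force: [0.5, -0.6, -0.4]
gripper_width: 0.998
```

>>> jog_arm(targets=[[-0.166,-0.114,0,0],[-0.166,-0.114,0,0],[-0.166,-0.114,0,0],[-0.166,-0.114,0,0],[-0.166,-0.114,0,0]])

```text
time: 0.93
tool_pos: [0.417, 0.3057, 0.2309]
tool_rot: [0.0, 0.119, 0.993, -0.0]
contact_force: [-0.1, 0.5, -0.0]
gripper_width: 1.004
```

>>> jog_arm(targets=[[-0.166,-0.114,0,0],[-0.166,-0.114,0,0],[-0.166,-0.114,0,0],[-0.166,-0.114,0,0],[-0.166,-0.114,0,0]])

```text
time: 1.35
tool_pos: [0.5516, 0.1558, 0.2308]
tool_rot: [-0.0, 0.119, 0.993, -0.0]
contact_force: [0.1, 1.2, 0.1]
gripper_width: 1.001
```

>>> jog_arm(targets=[[-0.166,-0.114,0,-15],[-0.166,-0.114,0,-15],[-0.166,-0.114,0,-15],[-0.166,-0.114,0,-15],[-0.166,-0.114,0,-15]])

```text
time: 1.77
tool_pos: [0.6862, 0.006, 0.2304]
tool_rot: [-0.0, -0.012, 1.0, -0.0]
contact_force: [0.3, 0.2, 0.7]
gripper_width: 0.998
```

```bash
python3 -c "
from h import *
delta(.688,.006,.012,91.6)"
```

```text
shift mm [ -2.   -0.  218.4] turn -0.2 | t 1.77 tcp [0.6862 0.006  0.2304] jaw 91.4 w 0.998
```

>>> jog_arm(targets=[[-0.002,0,0.16,0],[-0.002,0,0.16,0],[-0.002,0,0.16,0],[-0.002,0,0.16,0],[-0.002,0,0.16,0]])

```text
time: 2.18
tool_pos: [0.68, 0.009, 0.0602]
tool_rot: [-0.009, -0.012, 1.0, 0.001]
contact_force: [-1.7, -0.1, -1.8]
gripper_width: 1.0
```

>>> jog_arm(targets=[[0,0,0.02,0],[0,0,0.04,0],[0,0,0.057,0],[0,0,0.057,0],[0,0,0.057,0]])

```text
time: 2.6
tool_pos: [0.6872, 0.0086, 0.0151]
tool_rot: [-0.0, -0.013, 1.0, -0.0]
contact_force: [0.5, -0.8, 0.5]
gripper_width: 0.999
```

>>> jog_arm(targets=[[0,0,0,0],[0,0,0,0],[0,0,0,0],[0,0,0,0],[0,0,0,0]], fingers=0)

```text
time: 3.02
tool_pos: [0.6888, 0.0084, 0.0169]
tool_rot: [0.002, -0.012, 1.0, -0.0]
contact_force: [0.2, -0.1, 5.6]
gripper_width: 0.565
```

>>> jog_arm(targets=[[0,0,0,0],[0,0,0,0],[0,0,0,0],[0,0,0,0],[0,0,0,0]])

```text
time: 3.43
tool_pos: [0.6888, 0.0084, 0.0169]
tool_rot: [0.002, -0.013, 1.0, -0.0]
contact_force: [-0.9, 0.3, 6.3]
gripper_width: 0.569
```

```bash
python3 -c "
from h import *
delta(.5325,.1679,.09,79.8)
f=cams.grab_frame('scene')[:,:,::-1]; cv2.imwrite('pics/g1.png',cv2.resize(f[150:270,180:340],(800,600),interpolation=cv2.INTER_CUBIC))"
```

```text
shift mm [152.  163.3 -73.7] turn 11.6 | t 3.43 tcp [0.6888 0.0084 0.0169] jaw 91.4 w 0.569
```

View pics/g1.png

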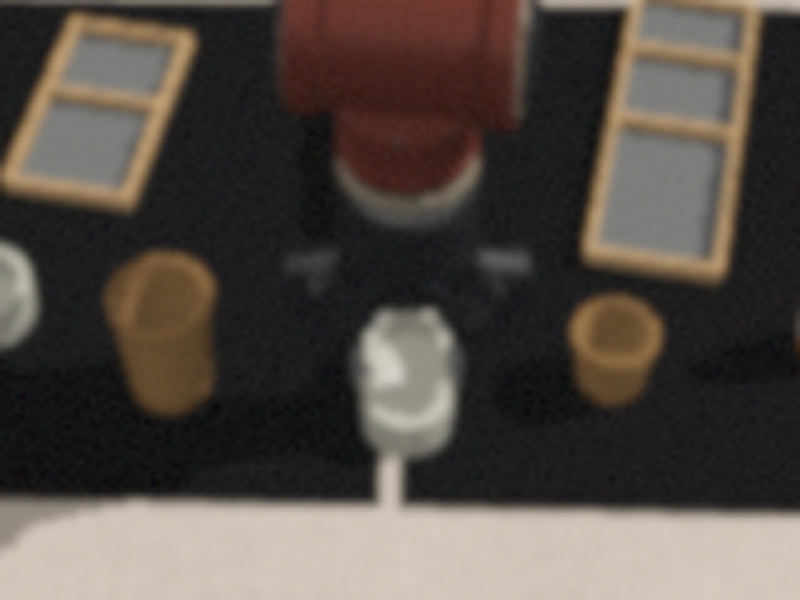

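The picture shows the oblong mould held between the fingers at about (410,370), and the cups and trays around it look undisturbed. Now lifting and carrying.

>>> jog_arm(targets=[[0,0,-0.02,0],[0,0,-0.06,0],[0,0,-0.08,0],[0,0,-0.08,0]])

```text
time: 3.82
tool_pos: [0.6911, 0.0082, 0.1016]
tool_rot: [0.006, -0.013, 1.0, -0.001]
contact_force: [0.1, 0.1, 0.1]
gripper_width: 0.564
```

>>> jog_arm(targets=[[0.03,0.033,0,0],[0.06,0.065,0,3],[0.085,0.09,0,6],[0.11,0.12,0,9],[0.135,0.145,0,11.6]])

```text
time: 4.23
tool_pos: [0.546, 0.1514, 0.0929]
tool_rot: [-0.001, 0.09, 0.996, -0.0]
contact_force: [-0.3, 0.4, -1.6]
gripper_width: 0.566
```

>>> jog_arm(targets=[[0.01,0.01,0,0],[0.01,0.01,0,0],[0.01,0.01,0,0]])

```text
time: 4.48
tool_pos: [0.5402, 0.1619, 0.0938]
tool_rot: [-0.0, 0.088, 0.996, -0.0]
contact_force: [0.0, 0.5, -0.7]
gripper_width: 0.564
```

```bash
python3 -c "
from h import *
delta(.5325,.1679,.020,79.8)"
```

```text
shift mm [ 8.6  4.7 73.8] turn 0.1 | t 4.48 tcp [0.5402 0.1619 0.0938] jaw 79.9 w 0.564
```

>>> jog_arm(targets=[[0.009,0.005,0,0],[0.009,0.005,0.02,0],[0.009,0.005,0.04,0],[0.009,0.005,0.058,0],[0.009,0.005,0.066,0]])

```text
time: 4.9
tool_pos: [0.5313, 0.1671, 0.0255]
tool_rot: [-0.002, 0.089, 0.996, -0.001]
contact_force: [0.2, -0.5, -2.1]
gripper_width: 0.564
```

>>> jog_arm(targets=[[0,0,0.002,0],[0,0,0.004,0],[0,0,0.006,0],[0,0,0.008,0],[0,0,0.009,0]])

```text
time: 5.32
tool_pos: [0.5332, 0.1683, 0.0201]
tool_rot: [0.001, 0.089, 0.996, 0.0]
contact_force: [-0.7, -0.9, -0.8]
gripper_width: 0.563
```

```bash
python3 -c "
from h import *
print(manip.state()['contact_force'].round(1)); delta(.5325,.1679,.020,79.8)
f=cams.grab_frame('scene')[:,:,::-1]; cv2.imwrite('pics/g2.png',cv2.resize(f[140:220,250:360],(800,580),interpolation=cv2.INTER_CUBIC))"
```

```text
[-0.7 -0.9 -0.8]
shift mm [ 0.7 -0.5  0.1] turn 0.0 | t 5.32 tcp [0.5332 0.1683 0.0201] jaw 79.8 w 0.563
```

View pics/g2.png

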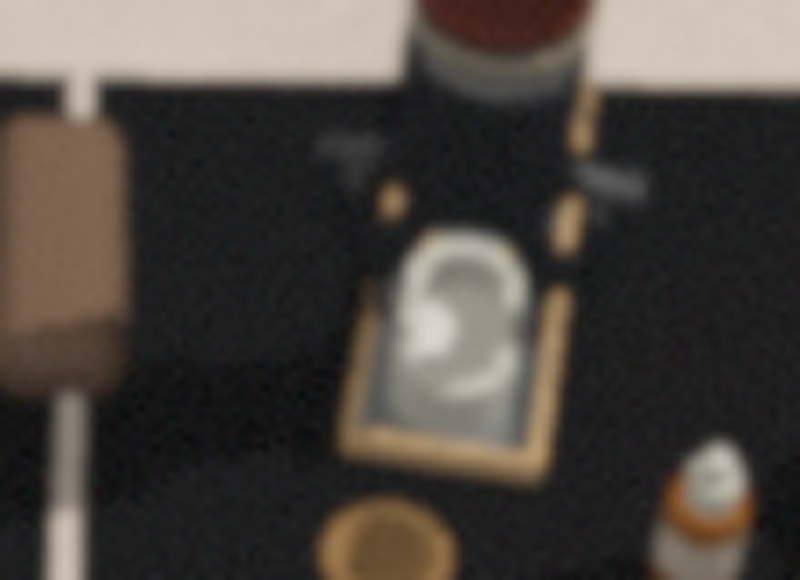

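The mould sits squarely inside the wide compartment at about (460,330). I'll lower it a touch, release, and go for the dropper.

>>> jog_arm(targets=[[0,0,0.001,0],[0,0,0.002,0],[0,0,0.002,0]])

```text
time: 5.62
tool_pos: [0.5332, 0.1684, 0.0199]
tool_rot: [0.0, 0.088, 0.996, -0.0]
contact_force: [-5.5, -1.5, 11.7]
gripper_width: 0.564
```

>>> jog_arm(targets=[[0,0,0,0],[0,0,0,0],[0,0,0,0],[0,0,0,0],[0,0,0,0]], fingers=1)

```text
time: 6.03
tool_pos: [0.5323, 0.1682, 0.0171]
tool_rot: [-0.0, 0.089, 0.996, -0.0]
contact_force: [-0.3, -0.2, 0.1]
gripper_width: 0.998
```

>>> jog_arm(targets=[[0,0,-0.02,0],[0,0,-0.06,0],[0,0,-0.1,0],[0,0,-0.13,0],[0,0,-0.13,0]])

```text
time: 6.45
tool_pos: [0.5372, 0.1691, 0.156]
tool_rot: [0.007, 0.089, 0.996, 0.002]
contact_force: [0.2, -0.0, 0.7]
gripper_width: 1.001
```

```bash
python3 -c "
from h import *
delta(.648,.2615,.15,79.8)"
```

```text
shift mm [-92.7 110.4   7.7] turn 0.0 | t 6.45 tcp [0.5372 0.1691 0.156 ] jaw 79.8 w 1.001
```

>>> jog_arm(targets=[[-0.097,0.112,0,0],[-0.097,0.112,0,0],[-0.097,0.112,0,0],[-0.097,0.112,0,0],[-0.097,0.112,0,0]])

```text
time: 6.87
tool_pos: [0.65, 0.2638, 0.146]
tool_rot: [0.0, 0.088, 0.996, 0.0]
contact_force: [-1.2, -0.5, 0.8]
gripper_width: 1.001
```

>>> jog_arm(targets=[[0,0,0,0],[0,0,0,0]])

```text
time: 7.03
tool_pos: [0.6469, 0.2609, 0.1461]
tool_rot: [-0.001, 0.089, 0.996, -0.0]
contact_force: [0.2, -0.3, 0.4]
gripper_width: 0.997
```

```bash
python3 -c "
from h import *
delta(.648,.2615,.018,79.8)
f=cams.grab_frame('scene')[:,:,::-1]; cv2.imwrite('pics/g3.png',cv2.resize(f[150:250,280:400],(720,600),interpolation=cv2.INTER_CUBIC))"
```

```text
shift mm [ -1.2   0.9 128.1] turn 0.0 | t 7.03 tcp [0.6469 0.2609 0.1461] jaw 79.8 w 0.997
```

View pics/g3.png

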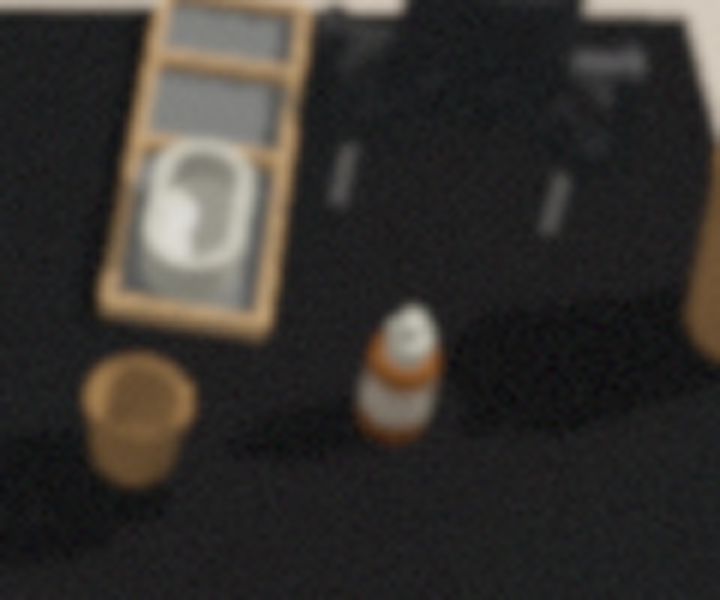

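The mould lies flat in the wide compartment. The dropper (400,380) is upright below the gripper, free on both sides. Descending.

>>> jog_arm(targets=[[-0.001,0.001,0.03,0],[-0.001,0.001,0.06,0],[-0.001,0.001,0.09,0],[-0.001,0.001,0.115,0],[-0.001,0.001,0.127,0]])

```text
time: 7.5
tool_pos: [0.6454, 0.2605, 0.016]
tool_rot: [-0.003, 0.089, 0.996, -0.001]
contact_force: [-0.3, -0.7, -0.2]
gripper_width: 1.003
```

>>> jog_arm(targets=[[0,0,0,0],[0,0,0,0],[0,0,0,0],[0,0,0,0],[0,0,0,0]], fingers=0)

```text
time: 7.92
tool_pos: [0.6509, 0.2626, 0.0236]
tool_rot: [0.002, 0.089, 0.996, 0.001]
contact_force: [-0.1, -0.4, 0.0]
gripper_width: 0.358
```

>>> jog_arm(targets=[[0,0,0,0],[0,0,0,0],[0,0,0,0],[0,0,0,0],[0,0,0,0]])

```text
time: 8.33
tool_pos: [0.6509, 0.2627, 0.0234]
tool_rot: [0.002, 0.089, 0.996, 0.001]
contact_force: [-1.7, -0.3, 6.9]
gripper_width: 0.359
```

>>> jog_arm(targets=[[0,0,-0.02,0],[0,0,-0.06,0],[0,0,-0.09,0],[0,0,-0.09,0],[0,0,-0.09,0]])

```text
time: 8.75
tool_pos: [0.651, 0.2629, 0.1145]
tool_rot: [0.003, 0.089, 0.996, 0.001]
contact_force: [0.1, 0.4, -1.2]
gripper_width: 0.36
```

```bash
python3 -c "
from h import *
delta(.380,.1953,.109,79.8)"
```

```text
shift mm [ 254.9 -114.3    3.6] turn 0.0 | t 8.75 tcp [0.651  0.2629 0.1145] jaw 79.8 w 0.36
```

>>> jog_arm(targets=[[0.036,-0.016,0,0],[0.072,-0.032,0,0],[0.108,-0.048,0,0],[0.144,-0.065,0,0],[0.18,-0.081,0,0]])

```text
time: 9.17
tool_pos: [0.4543, 0.2133, 0.1079]
tool_rot: [-0.002, 0.089, 0.996, -0.001]
contact_force: [-0.6, -0.7, 0.0]
gripper_width: 0.357
```

>>> jog_arm(targets=[[0.03,-0.013,0,0],[0.055,-0.025,0,0],[0.075,-0.033,0,0],[0.075,-0.033,0,0],[0.075,-0.033,0,0]])

```text
time: 9.58
tool_pos: [0.3764, 0.1947, 0.1089]
tool_rot: [-0.001, 0.088, 0.996, -0.0]
contact_force: [-0.1, -0.2, -0.6]
gripper_width: 0.36
```

```bash
python3 -c "
from h import *
delta(.380,.1953,.0265,79.8)
f=cams.grab_frame('scene')[:,:,::-1]; cv2.imwrite('pics/g4.png',cv2.resize(f[110:220,260:370],(600,600),interpolation=cv2.INTER_CUBIC))"
```

```text
shift mm [-3.6  1.3 82.4] turn 0.1 | t 9.58 tcp [0.3764 0.1947 0.1089] jaw 79.9 w 0.36
```

View pics/g4.png

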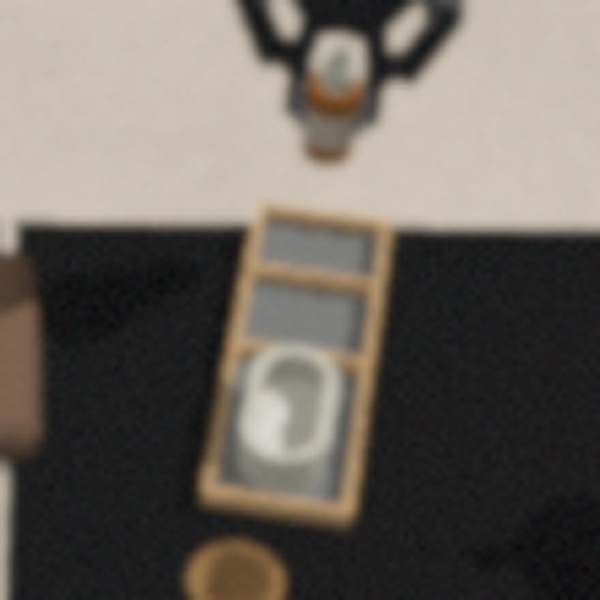

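The bottle hangs upright in the fingers, and its compartment at (315,245) is empty. Lowering.

>>> jog_arm(targets=[[-0.004,0.001,0.015,0],[-0.004,0.001,0.035,0],[-0.004,0.001,0.055,0],[-0.004,0.001,0.07,0],[-0.004,0.001,0.074,0]])

```text
time: 10.05
tool_pos: [0.3806, 0.1947, 0.0332]
tool_rot: [-0.003, 0.089, 0.996, -0.001]
contact_force: [-1.0, -0.4, -1.3]
gripper_width: 0.357
```

>>> jog_arm(targets=[[0,0,0.002,0],[0,0,0.004,0],[0,0,0.006,0],[0,0,0.008,0],[0,0,0.008,0]])

```text
time: 10.47
tool_pos: [0.3823, 0.1954, 0.0287]
tool_rot: [0.0, 0.089, 0.996, 0.0]
contact_force: [-0.3, -0.5, -0.7]
gripper_width: 0.358
```

```bash
python3 -c "
from h import *
print(manip.state()['contact_force'].round(1));delta(.380,.1953,.0265,79.8)"
```

```text
[-0.3 -0.5 -0.7]
shift mm [ 2.3 -0.5  2.2] turn 0.0 | t 10.47 tcp [0.3823 0.1954 0.0287] jaw 79.8 w 0.358
```

>>> jog_arm(targets=[[0.002,0,0.001,0],[0.002,0,0.002,0],[0.002,0,0.003,0],[0.002,0,0.0035,0],[0.002,0,0.0035,0]])

```text
time: 10.88
tool_pos: [0.3802, 0.1958, 0.0264]
tool_rot: [-0.0, 0.089, 0.996, -0.0]
contact_force: [-5.8, -1.4, 10.4]
gripper_width: 0.353
```

>>> jog_arm(targets=[[0,0,0,0],[0,0,0,0],[0,0,0,0]])

```text
time: 11.13
tool_pos: [0.3802, 0.1957, 0.0264]
tool_rot: [-0.0, 0.089, 0.996, -0.0]
contact_force: [-5.2, -1.3, 10.6]
gripper_width: 0.358
```

>>> jog_arm(targets=[[0,0,0,0],[0,0,0,0],[0,0,0,0],[0,0,0,0],[0,0,0,0]], fingers=1)

```text
time: 11.55
tool_pos: [0.3798, 0.1955, 0.0246]
tool_rot: [-0.0, 0.089, 0.996, -0.0]
contact_force: [-0.6, -0.6, -0.7]
gripper_width: 0.997
```

>>> jog_arm(targets=[[0,0,-0.02,0],[0,0,-0.05,0],[0,0,-0.08,0],[0,0,-0.11,0],[0,0,-0.13,0]])

```text
time: 11.97
tool_pos: [0.3809, 0.1959, 0.1579]
tool_rot: [0.002, 0.089, 0.996, 0.001]
contact_force: [0.2, 0.3, 0.4]
gripper_width: 0.997
```

```bash
python3 -c "
from h import *
delta(.682,-.134,.155,79.8)
delta(.6725,.128,.155,79.8)"
```

```text
shift mm [-354.6 -271.6    3.6] turn 0.0 | t 11.97 tcp [0.3809 0.1959 0.1579] jaw 79.8 w 0.997
shift mm [-299.   -15.4    3.9] turn 0.0 | t 11.97 tcp [0.3809 0.1959 0.1579] jaw 79.8 w 0.997
```

>>> jog_arm(targets=[[-0.04,-0.03,0,0],[-0.08,-0.06,0,0],[-0.118,-0.09,0,0],[-0.15,-0.115,0,0],[-0.18,-0.138,0,0]])

```text
time: 12.38
tool_pos: [0.5213, 0.04, 0.1547]
tool_rot: [0.0, 0.089, 0.996, 0.0]
contact_force: [0.5, 0.9, 0.1]
gripper_width: 0.998
```

>>> jog_arm(targets=[[-0.03,-0.023,0,0],[-0.06,-0.046,0,0],[-0.09,-0.069,0,0],[-0.12,-0.092,0,0],[-0.15,-0.115,0,0]])

```text
time: 12.8
tool_pos: [0.6486, -0.0996, 0.1542]
tool_rot: [-0.0, 0.089, 0.996, 0.0]
contact_force: [1.5, 0.0, 0.8]
gripper_width: 1.0
```

>>> jog_arm(targets=[[-0.012,-0.009,0,0],[-0.024,-0.018,0,0],[-0.024,-0.018,0,0],[-0.024,-0.018,0,0],[-0.024,-0.018,0,0]])

```text
time: 13.22
tool_pos: [0.6675, -0.1193, 0.1543]
tool_rot: [-0.001, 0.088, 0.996, 0.0]
contact_force: [-0.4, 0.4, -0.1]
gripper_width: 0.997
```

```bash
python3 -c "
from h import *
delta(.682,-.134,.064,79.8)
f=cams.grab_frame('scene')[:,:,::-1]; cv2.imwrite('pics/g5.png',cv2.resize(f[120:240,150:370],(800,436),interpolation=cv2.INTER_CUBIC))"
```

```text
shift mm [-17.  -12.   90.3] turn 0.0 | t 13.22 tcp [ 0.6675 -0.1193  0.1543] jaw 79.8 w 0.997
```

View pics/g5.png

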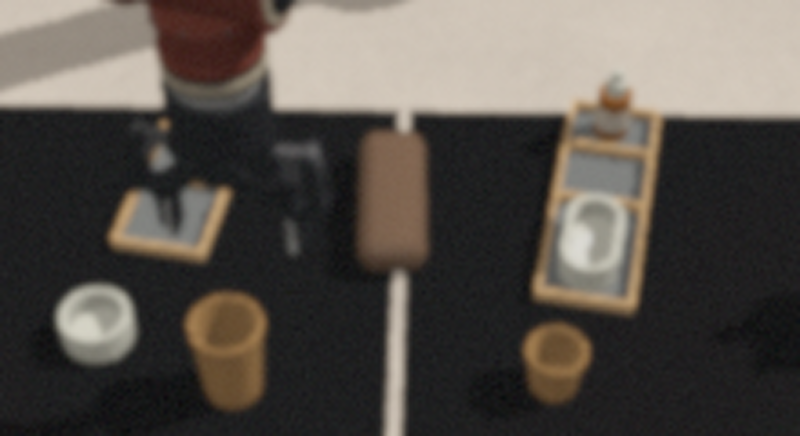

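The dropper stands upright in the end compartment (613,105). The tall cup at (228,340) is ahead of the open gripper, so I move over it and descend.

>>> jog_arm(targets=[[-0.017,-0.012,0,0],[-0.017,-0.012,0,0],[-0.017,-0.012,0,0],[-0.017,-0.012,0.03,0],[-0.017,-0.012,0.06,0]])

```text
time: 13.68
tool_pos: [0.6844, -0.1344, 0.0978]
tool_rot: [0.003, 0.088, 0.996, -0.001]
contact_force: [0.1, 0.7, -0.2]
gripper_width: 0.999
```

>>> jog_arm(targets=[[0,0,0.02,0],[0,0,0.034,0],[0,0,0.034,0],[0,0,0.034,0],[0,0,0.034,0]])

```text
time: 14.1
tool_pos: [0.6838, -0.1348, 0.0629]
tool_rot: [0.001, 0.088, 0.996, -0.0]
contact_force: [0.5, -0.4, 0.5]
gripper_width: 1.005
```

>>> jog_arm(targets=[[0,0,0,0],[0,0,0,0],[0,0,0,0],[0,0,0,0],[0,0,0,0]], fingers=0)

```text
time: 14.52
tool_pos: [0.6844, -0.1351, 0.0635]
tool_rot: [0.002, 0.089, 0.996, -0.0]
contact_force: [-0.5, 0.6, 6.1]
gripper_width: 0.664
```

>>> jog_arm(targets=[[0,0,0,0],[0,0,0,0],[0,0,0,0]])

```text
time: 14.77
tool_pos: [0.6845, -0.1351, 0.0635]
tool_rot: [0.002, 0.089, 0.996, -0.0]
contact_force: [0.6, 0.6, 5.9]
gripper_width: 0.662
```

>>> jog_arm(targets=[[0,0,-0.02,0],[0,0,-0.06,0],[0,0,-0.1,0],[0,0,-0.11,0],[0,0,-0.11,0]])

```text
time: 15.18
tool_pos: [0.6858, -0.1357, 0.1777]
tool_rot: [0.005, 0.089, 0.996, -0.001]
contact_force: [-0.0, -0.7, 0.0]
gripper_width: 0.66
```

```bash
python3 -c "
from h import *
delta(.441,.1844,.170,79.8)
f=cams.grab_frame('scene')[:,:,::-1]; cv2.imwrite('pics/g6.png',cv2.resize(f[120:240,150:310],(800,600),interpolation=cv2.INTER_CUBIC))"
```

```text
shift mm [297.5 271.9   4.1] turn 0.0 | t 15.18 tcp [ 0.6858 -0.1357  0.1777] jaw 79.8 w 0.66
```

View pics/g6.png

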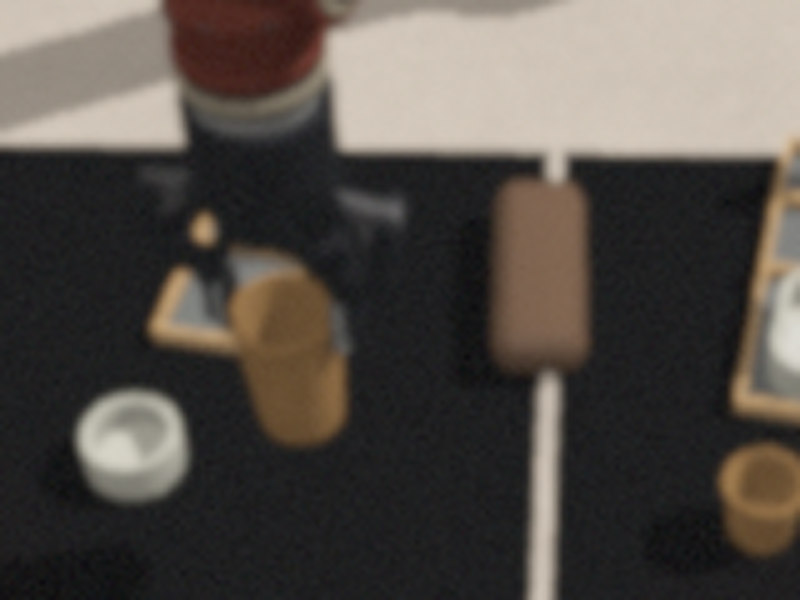

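The cup is held but leans about 5° in the jaw plane, with its foot toward +y. It should right itself on the floor at release. Carrying it, with the aim shifted a few mm.

>>> jog_arm(targets=[[0.028,0.026,0,0],[0.056,0.051,0,0],[0.084,0.077,0,0],[0.112,0.102,0,0],[0.14,0.126,0,0]])

```text
time: 15.65
tool_pos: [0.5644, 0.0153, 0.1677]
tool_rot: [-0.002, 0.089, 0.996, 0.0]
contact_force: [1.1, 0.3, 1.0]
gripper_width: 0.666
```

>>> jog_arm(targets=[[0.028,0.025,0,0],[0.056,0.05,0,0],[0.08,0.073,0,0],[0.105,0.095,0,0],[0.12,0.11,0,0]])

```text
time: 16.07
tool_pos: [0.465, 0.145, 0.168]
tool_rot: [-0.002, 0.088, 0.996, -0.0]
contact_force: [1.4, 0.6, -0.4]
gripper_width: 0.666
```

>>> jog_arm(targets=[[0.015,0.014,0,0],[0.028,0.026,0,0],[0.035,0.032,0,0],[0.035,0.032,0,0],[0.035,0.032,0,0]])

```text
time: 16.48
tool_pos: [0.4391, 0.1808, 0.1696]
tool_rot: [-0.001, 0.088, 0.996, -0.001]
contact_force: [0.0, 0.1, 0.4]
gripper_width: 0.665
```

```bash
python3 -c "
from h import *
delta(.441,.1804,.0665,79.8)"
```

```text
shift mm [ -2.    0.  103.1] turn 0.1 | t 16.48 tcp [0.4391 0.1808 0.1696] jaw 79.9 w 0.665
```

>>> jog_arm(targets=[[-0.002,0,0.02,0],[-0.002,0,0.04,0],[-0.002,0,0.06,0],[-0.002,0,0.08,0],[-0.002,0,0.086,0]])

```text
time: 16.9
tool_pos: [0.4399, 0.1792, 0.081]
tool_rot: [-0.003, 0.089, 0.996, -0.001]
contact_force: [-0.5, 0.1, -0.5]
gripper_width: 0.665
```

>>> jog_arm(targets=[[0,0,0.003,0],[0,0,0.006,0],[0,0,0.009,0],[0,0,0.011,0],[0,0,0.011,0]])

```text
time: 17.32
tool_pos: [0.4421, 0.1808, 0.0743]
tool_rot: [0.0, 0.089, 0.996, 0.0]
contact_force: [1.0, -0.1, -0.5]
gripper_width: 0.668
```

```bash
python3 -c "
from h import *
print(manip.state()['contact_force'].round(1));delta(.441,.1804,.0665,79.8)
f=cams.grab_frame('scene')[:,:,::-1]; cv2.imwrite('pics/g7.png',cv2.resize(f[110:220,240:380],(763,600),interpolation=cv2.INTER_CUBIC))"
```

```text
[ 1.  -0.1 -0.5]
shift mm [ 1.  -0.6  7.8] turn 0.0 | t 17.32 tcp [0.4421 0.1808 0.0743] jaw 79.8 w 0.668
```

View pics/g7.png

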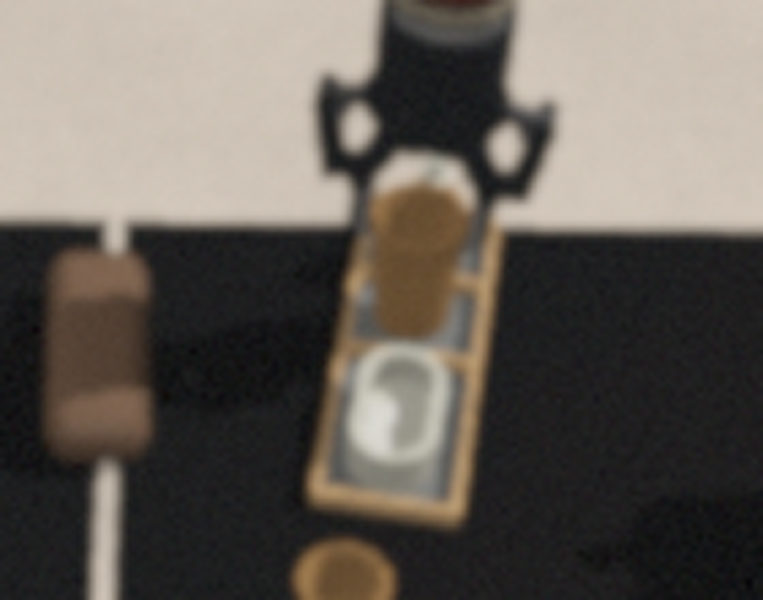

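The cup is over the middle compartment: foot (412,325), close to vertical, and nothing else is touched. Lowering the last 8 mm.

>>> jog_arm(targets=[[0.001,0,0.002,0],[0.001,0,0.004,0],[0.001,0,0.006,0],[0.001,0,0.007,0],[0.001,0,0.007,0]])

```text
time: 17.78
tool_pos: [0.4406, 0.181, 0.0667]
tool_rot: [-0.0, 0.089, 0.996, -0.0]
contact_force: [0.2, -0.2, -0.8]
gripper_width: 0.663
```

>>> jog_arm(targets=[[0,0,0.001,0],[0,0,0.002,0],[0,0,0.002,0],[0,0,0.002,0]])

```text
time: 18.12
tool_pos: [0.4415, 0.181, 0.0665]
tool_rot: [0.001, 0.089, 0.996, -0.0]
contact_force: [-1.6, -0.9, 7.9]
gripper_width: 0.664
```

Contact with the floor. Releasing.

>>> jog_arm(targets=[[0,0,0,0],[0,0,0,0],[0,0,0,0],[0,0,0,0],[0,0,0,0]], fingers=1)

```text
time: 18.53
tool_pos: [0.4404, 0.1809, 0.0645]
tool_rot: [-0.0, 0.089, 0.996, -0.0]
contact_force: [-0.0, 0.3, 0.1]
gripper_width: 0.997
```

>>> jog_arm(targets=[[0,0,-0.01,0],[0,0,-0.03,0],[0,0,-0.06,0],[0,0,-0.085,0],[0,0,-0.085,0]])

```text
time: 18.95
tool_pos: [0.4443, 0.1819, 0.1569]
tool_rot: [0.005, 0.089, 0.996, 0.002]
contact_force: [0.0, 0.9, 1.3]
gripper_width: 0.999
```

```bash
python3 -c "
from h import *
delta(.6725,.128,.15,79.8)
f=cams.grab_frame('top')[:,:,::-1]; cv2.imwrite('pics/g8.png',cv2.resize(f[140:275,140:340],(800,540),interpolation=cv2.INTER_CUBIC))"
```

```text
shift mm [-234.1  -12.8    9.2] turn 0.0 | t 18.95 tcp [0.4443 0.1819 0.1569] jaw 79.8 w 0.999
```

>>> jog_arm(targets=[[-0.04,-0.002,0,0],[-0.08,-0.004,0,0],[-0.12,-0.006,0,0],[-0.16,-0.008,0,0],[-0.195,-0.01,0,0]])

```text
time: 19.42
tool_pos: [0.6322, 0.1358, 0.1484]
tool_rot: [-0.001, 0.089, 0.996, -0.0]
contact_force: [-1.4, -0.3, 1.7]
gripper_width: 1.001
```

>>> jog_arm(targets=[[-0.025,-0.002,0,0],[-0.041,-0.002,0,0],[-0.041,-0.002,0,0],[-0.041,-0.002,0,0],[-0.041,-0.002,0,0]])

```text
time: 19.83
tool_pos: [0.6695, 0.1277, 0.1488]
tool_rot: [-0.001, 0.088, 0.996, -0.0]
contact_force: [0.0, -0.5, 0.1]
gripper_width: 1.0
```

```bash
python3 -c "
from h import *
delta(.6725,.128,.031,79.8)"
```

```text
shift mm [ -3.2   0.8 117.8] turn 0.0 | t 19.83 tcp [0.6695 0.1277 0.1488] jaw 79.8 w 1.0
```

View pics/g8.png

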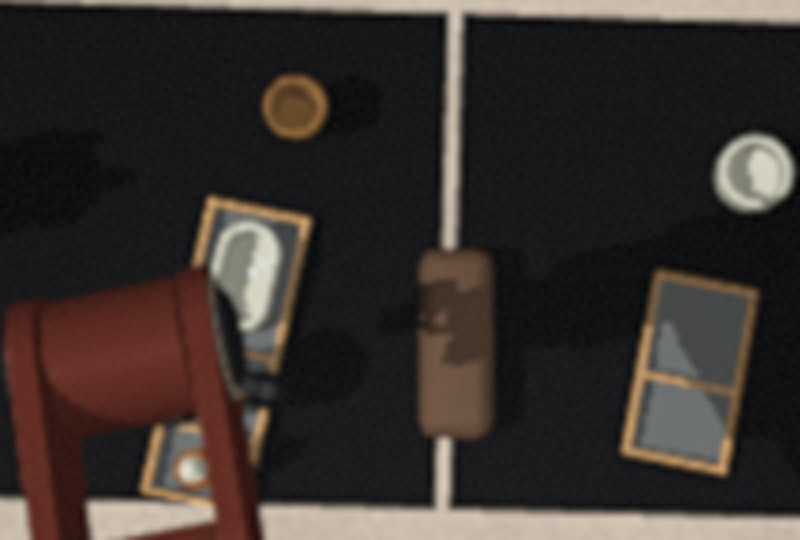

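The arm hid the tall cup here. The oblong (245,275) and dropper (193,467) are fine, and the small cup (295,106) and round mould (755,172) are unmoved. Picking the small cup.

>>> jog_arm(targets=[[-0.003,0.001,0.025,0],[-0.003,0.001,0.05,0],[-0.003,0.001,0.08,0],[-0.003,0.001,0.105,0],[-0.003,0.001,0.115,0]])

```text
time: 20.25
tool_pos: [0.6695, 0.1283, 0.0301]
tool_rot: [-0.004, 0.088, 0.996, -0.001]
contact_force: [-0.8, 0.6, -1.2]
gripper_width: 1.0
```

>>> jog_arm(targets=[[0,0,0.002,0],[0,0,0.002,0],[0,0,0.002,0]])

```text
time: 20.5
tool_pos: [0.675, 0.1283, 0.035]
tool_rot: [0.002, 0.088, 0.996, 0.0]
contact_force: [0.2, 0.6, -0.3]
gripper_width: 1.003
```

>>> jog_arm(targets=[[0,0,0,0],[0,0,0,0],[0,0,0,0],[0,0,0,0],[0,0,0,0]], fingers=0)

```text
time: 20.92
tool_pos: [0.6757, 0.128, 0.0352]
tool_rot: [0.002, 0.089, 0.996, 0.0]
contact_force: [-0.2, 0.5, 7.0]
gripper_width: 0.545
```

>>> jog_arm(targets=[[0,0,0,0],[0,0,0,0],[0,0,0,0]])

```text
time: 21.17
tool_pos: [0.6757, 0.128, 0.0351]
tool_rot: [0.002, 0.089, 0.996, 0.0]
contact_force: [0.1, 0.1, 6.2]
gripper_width: 0.547
```

>>> jog_arm(targets=[[0,0,-0.02,0],[0,0,-0.05,0],[0,0,-0.09,0],[0,0,-0.09,0],[0,0,-0.09,0]])

```text
time: 21.58
tool_pos: [0.6763, 0.1281, 0.1271]
tool_rot: [0.004, 0.089, 0.996, 0.001]
contact_force: [-1.0, -0.0, 0.2]
gripper_width: 0.549
```

```bash
python3 -c "
from h import *
delta(.4253,-.1953,.125,79.8)
f=cams.grab_frame('scene')[:,:,::-1]; cv2.imwrite('pics/g9.png',cv2.resize(f[120:240,240:380],(700,600),interpolation=cv2.INTER_CUBIC))"
```

```text
shift mm [ 1.900e+02 -3.626e+02  1.000e-01] turn 0.0 | t 21.58 tcp [0.6763 0.1281 0.1271] jaw 79.8 w 0.549
```

View pics/g9.png

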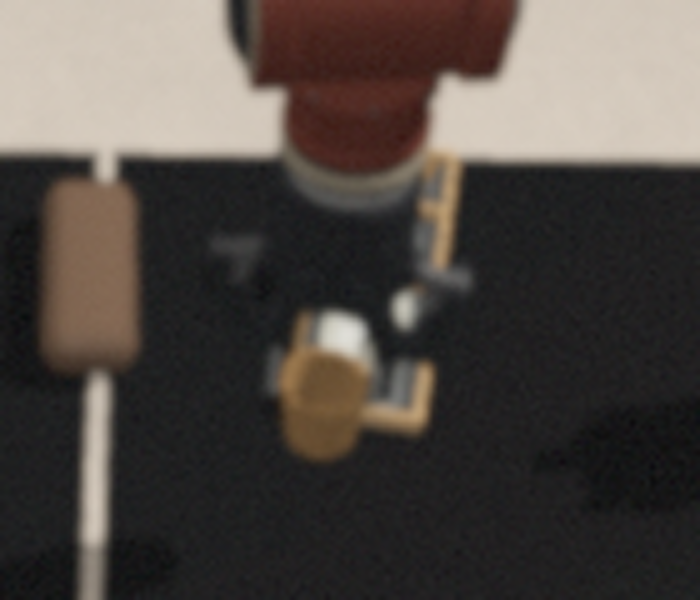

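The small cup is held about upright (325,410). Carrying it to the short tray's small compartment.

>>> jog_arm(targets=[[0.015,-0.03,0,0],[0.032,-0.062,0,0],[0.05,-0.095,0,0],[0.067,-0.128,0,0],[0.082,-0.156,0,0]])

```text
time: 22.05
tool_pos: [0.5625, -0.0123, 0.1199]
tool_rot: [-0.002, 0.089, 0.996, -0.0]
contact_force: [0.0, -0.4, -0.1]
gripper_width: 0.544
```

>>> jog_arm(targets=[[0.016,-0.031,0,0],[0.032,-0.062,0,0],[0.048,-0.092,0,0],[0.063,-0.121,0,0],[0.076,-0.145,0,0]])

```text
time: 22.47
tool_pos: [0.4624, -0.1411, 0.1204]
tool_rot: [-0.002, 0.089, 0.996, 0.001]
contact_force: [0.4, -0.3, -0.1]
gripper_width: 0.542
```

>>> jog_arm(targets=[[0.013,-0.025,0,0],[0.024,-0.045,0,0],[0.032,-0.061,0,0],[0.032,-0.061,0,0],[0.032,-0.061,0,0]])

```text
time: 22.88
tool_pos: [0.4218, -0.1945, 0.121]
tool_rot: [-0.001, 0.09, 0.996, 0.001]
contact_force: [-0.1, 0.4, -0.3]
gripper_width: 0.548
```

```bash
python3 -c "
from h import *
delta(.4253,-.1953,.038,79.8)"
```

```text
shift mm [-3.8 -0.3 83. ] turn -0.1 | t 22.88 tcp [ 0.4218 -0.1945  0.121 ] jaw 79.7 w 0.548
```

>>> jog_arm(targets=[[-0.003,0,0.015,0],[-0.003,0,0.035,0],[-0.003,0,0.055,0],[-0.003,0,0.07,0],[-0.003,0,0.074,0]])

```text
time: 23.3
tool_pos: [0.4241, -0.1928, 0.0449]
tool_rot: [-0.003, 0.088, 0.996, 0.002]
contact_force: [-0.1, -0.5, 0.0]
gripper_width: 0.544
```

>>> jog_arm(targets=[[0,0,0.002,0],[0,0,0.004,0],[0,0,0.006,0],[0,0,0.008,0],[0,0,0.008,0]])

```text
time: 23.72
tool_pos: [0.4264, -0.1955, 0.0413]
tool_rot: [0.0, 0.089, 0.996, -0.0]
contact_force: [1.7, 0.1, -0.3]
gripper_width: 0.545
```

```bash
python3 -c "
from h import *
print(manip.state()['contact_force'].round(1));delta(.4253,-.1953,.038,79.8)
f=cams.grab_frame('scene')[:,:,::-1]; cv2.imwrite('pics/g10.png',cv2.resize(f[115:225,150:350],(800,440),interpolation=cv2.INTER_CUBIC))"
```

```text
[ 1.7  0.1 -0.3]
shift mm [1.1 0.  3.3] turn 0.0 | t 23.72 tcp [ 0.4264 -0.1955  0.0413] jaw 79.8 w 0.545
```

View pics/g10.png

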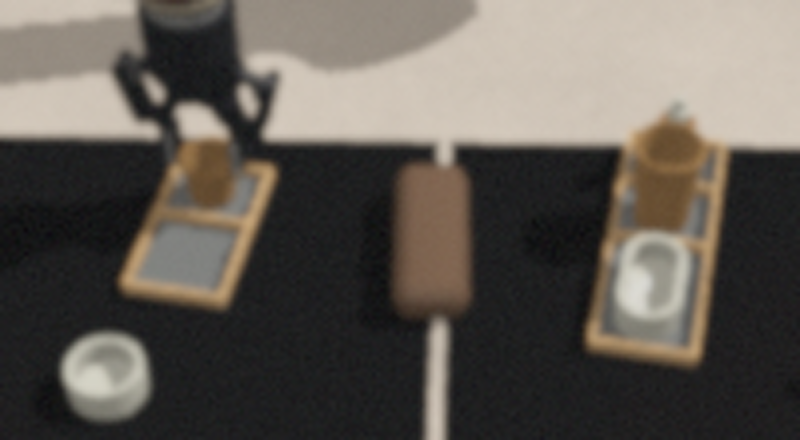

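The tall cup stands upright in the middle compartment (668,180). The small cup is over its compartment (210,180). Lowering the last few mm, releasing and retreating.

>>> jog_arm(targets=[[0,0,0.001,0],[0,0,0.002,0],[0,0,0.003,0],[0,0,0.0045,0],[0,0,0.0045,0]])

```text
time: 24.18
tool_pos: [0.4266, -0.1957, 0.0382]
tool_rot: [0.0, 0.089, 0.996, 0.0]
contact_force: [-4.0, 2.3, 11.6]
gripper_width: 0.545
```

>>> jog_arm(targets=[[0,0,0,0],[0,0,0,0],[0,0,0,0]])

```text
time: 24.43
tool_pos: [0.4266, -0.1957, 0.0382]
tool_rot: [0.0, 0.089, 0.996, -0.0]
contact_force: [-3.8, 3.6, 11.3]
gripper_width: 0.55
```

>>> jog_arm(targets=[[0,0,0,0],[0,0,0,0],[0,0,0,0],[0,0,0,0],[0,0,0,0]], fingers=1)

```text
time: 24.85
tool_pos: [0.4257, -0.1952, 0.036]
tool_rot: [-0.0, 0.089, 0.996, 0.0]
contact_force: [0.7, -0.7, 0.4]
gripper_width: 1.0
```

>>> jog_arm(targets=[[0,0,-0.01,0],[0,0,-0.03,0],[0,0,-0.06,0],[0,0,-0.08,0],[0,0,-0.08,0]])

```text
time: 25.27
tool_pos: [0.429, -0.1973, 0.1224]
tool_rot: [0.004, 0.089, 0.996, -0.002]
contact_force: [0.6, 0.4, 0.7]
gripper_width: 1.0
```

```bash
python3 -c "
from h import *
delta(.633,-.254,.115,79.8)"
```

```text
shift mm [-210.7  -19.8    9.4] turn 0.0 | t 25.27 tcp [ 0.429  -0.1973  0.1224] jaw 79.8 w 1.0
```

>>> jog_arm(targets=[[-0.036,-0.004,0,0],[-0.072,-0.008,0,0],[-0.108,-0.012,0,0],[-0.144,-0.015,0,0],[-0.18,-0.018,0,0]])

```text
time: 25.68
tool_pos: [0.6012, -0.2451, 0.1156]
tool_rot: [-0.0, 0.089, 0.996, 0.0]
contact_force: [-0.5, -0.5, 0.4]
gripper_width: 1.002
```

>>> jog_arm(targets=[[-0.02,-0.002,0,0],[-0.034,-0.003,0,0],[-0.034,-0.003,0,0],[-0.034,-0.003,0,0],[-0.034,-0.003,0,0]])

```text
time: 26.1
tool_pos: [0.6319, -0.2534, 0.1156]
tool_rot: [-0.001, 0.089, 0.996, 0.0]
contact_force: [-0.0, 0.2, 0.5]
gripper_width: 1.005
```

```bash
python3 -c "
from h import *
delta(.633,-.254,.014,79.8)
f=cams.grab_frame('scene')[:,:,::-1]; cv2.imwrite('pics/g11.png',cv2.resize(f[115:240,90:250],(768,600),interpolation=cv2.INTER_CUBIC))"
```

```text
shift mm [ -1.3  -0.4 101.6] turn 0.0 | t 26.1 tcp [ 0.6319 -0.2534  0.1156] jaw 79.8 w 1.005
```

View pics/g11.png

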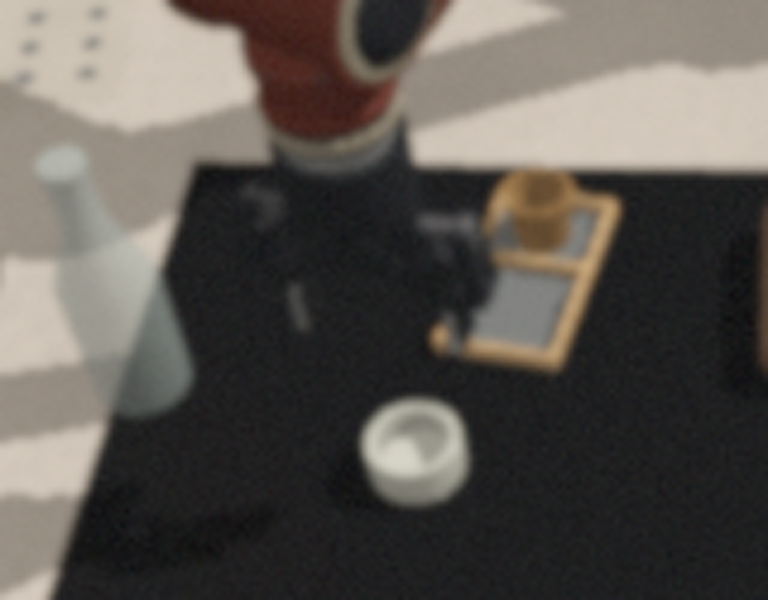

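The small cup stands upright in its compartment (543,215). The glass bottle (150,380) is well clear of the round mould (415,450). Picking the mould.

>>> jog_arm(targets=[[-0.001,0,0.025,0],[-0.001,0,0.05,0],[-0.001,0,0.075,0],[-0.001,0,0.092,0],[-0.001,0,0.098,0]])

```text
time: 26.57
tool_pos: [0.6305, -0.2525, 0.0145]
tool_rot: [-0.003, 0.089, 0.996, 0.001]
contact_force: [-0.4, 0.3, 0.4]
gripper_width: 1.0
```

>>> jog_arm(targets=[[0,0,0.004,0],[0,0,0.004,0],[0,0,0.004,0]])

```text
time: 26.82
tool_pos: [0.6346, -0.2544, 0.0159]
tool_rot: [0.001, 0.089, 0.996, -0.0]
contact_force: [-1.0, -0.2, 0.5]
gripper_width: 1.0
```

>>> jog_arm(targets=[[0,0,0,0],[0,0,0,0],[0,0,0,0],[0,0,0,0],[0,0,0,0]], fingers=0)

```text
time: 27.23
tool_pos: [0.6354, -0.2548, 0.0167]
tool_rot: [0.002, 0.089, 0.996, -0.001]
contact_force: [1.1, 0.1, 6.8]
gripper_width: 0.664
```

>>> jog_arm(targets=[[0,0,0,0],[0,0,0,0],[0,0,0,0]])

```text
time: 27.48
tool_pos: [0.6354, -0.2548, 0.0167]
tool_rot: [0.002, 0.089, 0.996, -0.001]
contact_force: [-0.0, 0.3, 5.9]
gripper_width: 0.665
```

>>> jog_arm(targets=[[0,0,-0.02,0],[0,0,-0.05,0],[0,0,-0.08,0],[0,0,-0.08,0],[0,0,-0.08,0]])

```text
time: 27.9
tool_pos: [0.6356, -0.2548, 0.0975]
tool_rot: [0.003, 0.089, 0.996, -0.001]
contact_force: [-0.4, -0.9, -1.1]
gripper_width: 0.662
```

```bash
python3 -c "
from h import *
delta(.4981,-.2084,.09,79.8)"
```

```text
shift mm [143.6  21.5   6.7] turn 0.0 | t 27.9 tcp [ 0.6356 -0.2548  0.0975] jaw 79.8 w 0.662
```

>>> jog_arm(targets=[[0.03,0.0045,0,0],[0.06,0.009,0,0],[0.09,0.0135,0,0],[0.12,0.018,0,0],[0.14,0.021,0,0]])

```text
time: 28.32
tool_pos: [0.4961, -0.2068, 0.0914]
tool_rot: [-0.003, 0.089, 0.996, 0.001]
contact_force: [-0.2, -0.0, -0.2]
gripper_width: 0.659
```

>>> jog_arm(targets=[[0,0,0,0],[0,0,0,0],[0,0,0,0]])

```text
time: 28.57
tool_pos: [0.4999, -0.2086, 0.0936]
tool_rot: [-0.0, 0.089, 0.996, 0.0]
contact_force: [-0.3, 0.2, -0.4]
gripper_width: 0.661
```

```bash
python3 -c "
from h import *
delta(.4981,-.2084,.0198,79.8)"
```

```text
shift mm [ 1.7 -0.1 73.8] turn 0.0 | t 28.57 tcp [ 0.4999 -0.2086  0.0936] jaw 79.8 w 0.661
```

>>> jog_arm(targets=[[0.001,0,0.015,0],[0.001,0,0.035,0],[0.001,0,0.052,0],[0.001,0,0.064,0],[0.001,0,0.067,0]])

```text
time: 28.98
tool_pos: [0.4979, -0.2078, 0.0245]
tool_rot: [-0.002, 0.089, 0.996, 0.001]
contact_force: [-0.4, -0.5, -0.9]
gripper_width: 0.664
```

>>> jog_arm(targets=[[0,0,0.002,0],[0,0,0.004,0],[0,0,0.006,0],[0,0,0.007,0],[0,0,0.007,0]])

```text
time: 29.4
tool_pos: [0.4992, -0.2087, 0.0208]
tool_rot: [0.0, 0.089, 0.996, -0.0]
contact_force: [0.5, 0.1, -0.7]
gripper_width: 0.665
```

```bash
python3 -c "
from h import *
print(manip.state()['contact_force'].round(1));delta(.4981,-.2084,.0198,79.8)
f=cams.grab_frame('scene')[:,:,::-1]; cv2.imwrite('pics/g12.png',cv2.resize(f[130:220,150:250],(666,600),interpolation=cv2.INTER_CUBIC))"
```

```text
[ 0.5  0.1 -0.7]
shift mm [1.1 0.1 1. ] turn 0.0 | t 29.4 tcp [ 0.4992 -0.2087  0.0208] jaw 79.8 w 0.665
```

View pics/g12.png

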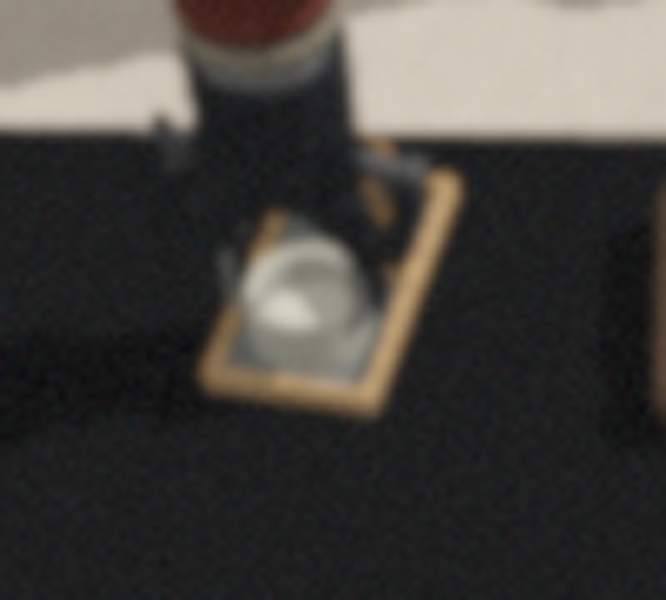

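The round mould is inside the larger compartment (305,310). Lowering 2–3 mm, releasing, and retreating over the centre line to check everything.

>>> jog_arm(targets=[[0.001,0,0.001,0],[0.001,0,0.002,0],[0.001,0,0.0025,0],[0.001,0,0.0025,0],[0.001,0,0.0025,0]])

```text
time: 29.87
tool_pos: [0.4982, -0.2085, 0.0197]
tool_rot: [0.0, 0.089, 0.996, -0.0]
contact_force: [-4.2, 2.6, 9.7]
gripper_width: 0.662
```

>>> jog_arm(targets=[[0,0,0,0],[0,0,0,0],[0,0,0,0],[0,0,0,0],[0,0,0,0]], fingers=1)

```text
time: 30.28
tool_pos: [0.4977, -0.2082, 0.0176]
tool_rot: [-0.0, 0.089, 0.996, 0.0]
contact_force: [0.4, -0.4, 0.7]
gripper_width: 0.999
```

>>> jog_arm(targets=[[0,0,-0.01,0],[0,0,-0.04,0],[0,0,-0.08,0],[0,0,-0.12,0],[0,0,-0.16,0]])

```text
time: 30.7
tool_pos: [0.4974, -0.208, 0.18]
tool_rot: [-0.0, 0.089, 0.996, 0.0]
contact_force: [1.0, -0.9, -0.9]
gripper_width: 0.994
```

>>> jog_arm(targets=[[0.015,0.034,-0.03,0],[0.03,0.068,-0.05,0],[0.045,0.102,-0.05,0],[0.06,0.136,-0.05,0],[0.074,0.17,-0.05,0]])

```text
time: 31.12
tool_pos: [0.4546, -0.0264, 0.2296]
tool_rot: [0.001, 0.089, 0.996, -0.0]
contact_force: [0.8, 1.4, 0.2]
gripper_width: 1.0
```

>>> jog_arm(targets=[[0.006,0.014,0,0],[0.012,0.028,0,0],[0.012,0.028,0,0],[0.012,0.028,0,0],[0.012,0.028,0,0]])

```text
time: 31.53
tool_pos: [0.4483, 0.0014, 0.2282]
tool_rot: [0.0, 0.089, 0.996, -0.0]
contact_force: [-0.6, -0.0, -1.0]
gripper_width: 0.996
```

```bash
python3 - <<'E'
from h import *
t=cams.grab_frame('top')[:,:,::-1].copy(); s=cams.grab_frame('scene')[:,:,::-1].copy()
cv2.imwrite('pics/t_end.png',t);cv2.imwrite('pics/s_end.png',s)
a=cv2.resize(t[140:275,100:440],(800,318),interpolation=cv2.INTER_CUBIC);b=cv2.resize(s[135:225,90:430],(800,212),interpolation=cv2.INTER_CUBIC)
cv2.imwrite('pics/end.png',np.vstack([a,b]))
t0=cv2.imread('pics/top0.png')
for im in(t0,t):
    rep("case","top",im,(375,316,418,393),.036,60,20)
E
```

```text
case top circ [480.3  -7.  158.2] rect [480.7  -9.1] [156.3  57.2] 1.7 bbox [402. -39.] [559.  21.]
case top circ [476.4  -3.8 149.5] rect [471.1  -7.7] [137.3  87.2] 1.4 bbox [402. -52.] [539.  38.]
```

View pics/end.png

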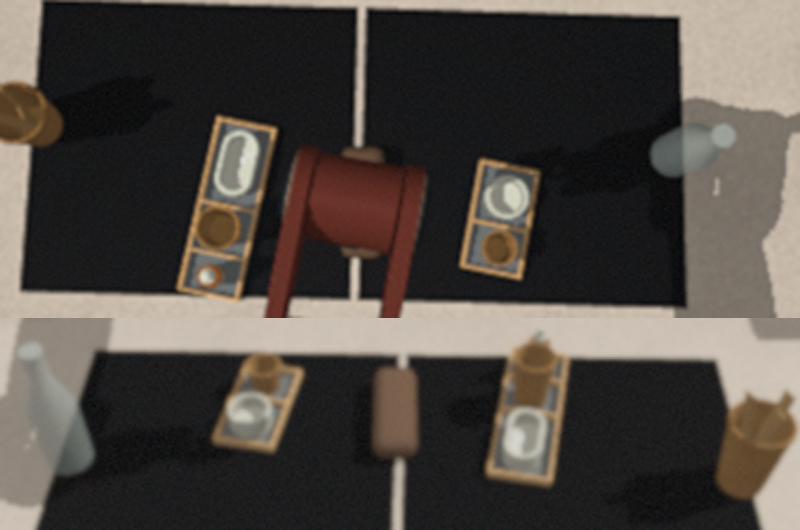

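All five stand in their compartments and the bystanders look unmoved, though the arm partly covers the case in the top view. I'll run a numeric check in tray frames before handing in.

```bash
python3 - <<'E'
from h import *
a=np.radians(-10.2); ax=-np.array([np.cos(a),np.sin(a)]); ay=np.array([-ax[1],ax[0]])
for n,u,v,z,c,g in[("oblong",237,164,.033,(.4715,.1789),-62),("tall",219,228,.087,(.4715,.1789),31),("drop",209,275,.072,(.4715,.1789),93),("round",506,196,.033,(.4666,-.2027),-32),("small",500,245,.049,(.4666,-.2027),42)]:
    p=proj("top",[u/2.353+100,v/2.353+140],z)[0,:2]-c
    print(n,np.round([p@ax*1000-g,p@ay*1000],1))
d=cv2.absdiff(cv2.imread('pics/s_end.png'),cv2.imread('pics/scene0.png')).max(2)
for n,b in(("case",(385,240,420,305)),("bottle",(155,232,205,315)),("sticks",(618,262,668,330))):
    x0,y0,x1,y1=[int(v/S) for v in b]; print(n,"mean diff",d[y0:y1,x0:x1].mean().round(1),"p95",np.percentile(d[y0:y1,x0:x1],95))
E
```

```text
oblong [2.2 4.2]
tall [1.3 7.3]
drop [2.  6.1]
round [2.9 1.5]
small [-2.3  3.3]
case mean diff 2.5 p95 5.0
bottle mean diff 25.0 p95 57.0
sticks mean diff 2.4 p95 5.0
```

```bash
python3 -c "
from plant import manip
print(manip.job_done())"
```

```text
the job is handed in; nothing more can be done
None
```

Both kits are made up and the job is handed in at about 32 s of the 128 s allowed. All five things stand in their named compartments, released, with the gripper clear.

**Positions:** in the last top view, the centres came out within about 3 mm of the compartment centres along the trays. Across the trays they were within about 7 mm, the largest being the tall cup at 7.3 mm. All are inside the limits. I read these by eye from the picture, so they are good to a few mm.

**Upright and flat:** I did not measure tilt or underside height. The last pictures show everything standing upright. The tall cup hung about 5° off upright in the grip but stood straight once released.

**Bystanders:** image differences show the case and stick cup unmoved. The glass bottle check did disagree with its start picture (mean difference 25, against about 2.5 for the others). I put that down to the arm's shadow seen through the glass, because its outline is in the same place to within about 3 pixels. The gripper never came near it.

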